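# Turn a jar to the pantry code reader, then clamp the reader at its height clip

## Robot

A 6-joint arm with a two-finger parallel gripper is mounted at the origin on a cart in front of the work surface, level with it; the furniture and walls round the work are solid. World frame = base frame: x ahead of the robot, y to its left, z up, the work surface at z = 0. Lengths are in mm, angles in rad, forces in N, time in s.
With the tool pointing down it reaches from about 425 to 925 mm from the base axis. Payload 12.5 kg.
Tool frame: the origin (TCP) lies between the finger pads; the fingertips stand 14 mm ahead of it and the grasp point (between the pads) lies 5 mm behind it (arm.tips_ahead is the distance from the TCP to the fingertips, in mm); z points along the fingers, y is the line along which they close (so a half turn about z gives the same grasp; the last joint's range is limited). The gripper opens to 85 mm and grips with 20 to 120 N. Pads are 22 mm wide; open, the fingers measure 114 mm over their backs; the gripper's body (76 mm by 85 mm) begins 54 mm behind the grasp point. The pads swing forward as they close: fully open they stand 13 mm farther back than shut.
Start: joints at [0.998, 0.491, 1.559, -0, 1.092, -0.106], TCP at [281.257, 558.16, 209.227] pointing down, gripper open.
Joint ranges: [-3.1, 3.1], [-0.84, 2.19], [0.05, 2.79], [-1.13, 4.28], [0.06, 2.93], [-2.69, 2.69]. Speed limits (rad/s): [2.22, 2.22, 2.79, 3.14, 3.14, 3.14].

## Interface

Orientations are given as a 3x3 rotation matrix whose columns are the frame's x, y, z axes.
In Python, from rig import arm, capture gives the robot as it stands. Calls block until the motion is done:
- arm.goto(position, orientation): joint-space move of the TCP to a pose.
- arm.move_straight(position, rot=None, vel=150, f_stop=None): straight line of the TCP; rot=None keeps the orientation; vel is the mean speed in mm/s. With f_stop (N) it stops when the force on the tool has changed by that much, and returns True; else False.
- arm.goto_joints(angles): joint-space move.
- arm.command_gripper(opening, grip_force=None): opening from 0.0 (shut) to 1.0 (fully open); grip_force is the grip in N (None keeps the last); returns when the fingers have stopped.
- arm.hold(seconds).
- arm.inverse_kinematics(position, orientation): joint angles nearest the present ones, or None.
- arm.sense(): the state.
- capture(name): name is "scene" or "side" or "wrist"; returns a dict with "image" (480x640x3 uint8, red, green, blue), "fx", "fy", "cx", "cy" (pixels), "dist_coeffs" ([k1, k2, p1, p2, k3] as OpenCV has them; the pictures are not rectified), "extrinsics" (4x4, takes a point from camera to world coordinates). Camera axes: x right, y up, looking along -z (the intrinsics and any distortion apply to the point x, -y, -z); pixel columns grow to the right and rows downward; lengths in mm; the calibration is good to about 2 mm. A picture is of the moment at which its call begins. There is no depth.
A pose or a line that the arm cannot do raises arm.PlanningError and nothing moves.
- arm.sign_off(): hands the job in; it is judged then, once.
The state is a dict: "time": time; "joint_pos": joint angles; "qvel": joint speeds; "tau": joint torques, N m; "position": TCP position; "tcp_rot": TCP orientation; "wrist_force": force on the tool from outside, world axes, zero at the start; "torque": the same for the moment, N m; "opening": opening from 0.0 (shut) to 1.0 (fully open); "grasp_force": force on a finger pad.
Only numpy, scipy, OpenCV 4.12 (cv2) and the standard library are available. Lean on these libraries where they do the work, as an engineer would, in place of code of your own. Each camera call takes 0.05 s, during which the arm holds its last target. There are 200 camera calls.

## Task

Get this spice jar ready to be read: turn the jar that stands before the code reader on the spot until its bar-code label squarely faces the reader's window, and leave it standing. Then take the reader's sliding sleeve between thumb pad and cam lever with a light pinch that leaves the lever open, raise it until its pointer is level with the clip on the rule, and, holding it there, squeeze the cam lever fully shut. Finish still squeezing the lever and sleeve together in the gripper, so that nothing slips while I tighten the screw on its back; do not shift the other jars and the mug.

Things in the scene. Friction and masses are not known exactly. Their poses are not given: they have to be found in the camera images.
- jar_center (a point): Spice jar with a golden lid, loose before the reader: body 45 mm square, 100 mm tall, 0.11 kg; round lid (top 20 mm) 44 mm across. This point is its centre, 50 mm above its foot. Its +x points out of the side with the plain text label and bar code, which must face the reader's window; -x is the side with the picture; the y sides are bare, 44 mm apart (good to grasp from above).
- stand_axis (a point): The code reader's stand, fixed: a dark base plate 112 mm (x) by 150 mm (y), 8 mm thick, with an upright square post. This point is on the worktop under the post's middle. z is up; the reader looks along the stand's -y; the rule with the clip is on its -x side, the cam lever on its +y side. All points on the stand and sleeve have these same axes.
- sleeve (a joint): Height in m of the sliding sleeve (bright steel square tube 22 x 22 mm with black end cap, top 155 mm above the worktop at 0) on the post; 0 = down on the base, up to 0.06, + is up. It carries the reader head. It slides freely while the lever is open; a spring inside carries part of its weight (0.5 N lifts it), and it sinks if let go.
- sleeve_grip (a point): Point on the sleeve's axis at the height to grip, half-way up the thumb pad: 127 mm above the worktop when the sleeve is down; it rises with the sleeve. The sleeve's top is 28 mm above it. Axes as the stand's.
- thumb_pad (a point): Middle of the outer face of the ribbed rubber thumb pad on the sleeve's -y side, opposite the lever: 18 mm wide, 36 mm tall, its outer face 13 mm from the sleeve's axis (at y = -0.013 in the stand's axes). It moves with the sleeve.
- lever (a joint): Angle in rad of the cam lever: 0 = open (start; leaning out 0.64 rad from upright), 0.64 = shut, at its stop. Its pin (along x) is 41 mm below sleeve_grip, 16.5 mm out to +y; its free end is up, 52 mm from the pin. A spring holds it open (3 N at its end) up to 0.11, where the cam meets the post and the sleeve starts to bind; the push then rises to 13 N; past 0.45 it snaps shut and stays.
- lever_grip: Black ribbed grip at the free end of the lever, 18 mm wide, 22 mm long, which the finger presses. Its origin is at the lever's pin, not on the grip.
- lever_pad (a point): Middle of the outer face of the lever's ribbed grip. Lever open: its free end stands 52 mm from the sleeve's axis to +y, 65 mm across from thumb pad to lever. Shut: outer face 21.5 mm from the axis, 34.5 mm across. The thumb pad side does not yield, so the middle of the grasp must move towards -y by half of what the fingers close.
- pointer (a point): Tip of the dark steel pointer, a 2.5 mm thick tongue fixed to the sleeve, in front of the rule, 56 mm above the worktop when the sleeve is down. It rises with the sleeve.
- mark (a point): Index tongue of the small black clip (14 mm wide, 7 mm tall) on the upright aluminium rule in front (-x) of the sleeve; it sets the height for the pointer and is 15 to 40 mm above the pointer at the start. Fixed; level with it means same height.
- scan_window (a point): Middle of the reader's grey glass window (34 x 17 mm) on the front of the black reader head, which is 50 mm wide (x), 34 mm tall and reaches to 58 mm from the post's axis towards -y; 31 mm above the worktop when the sleeve is down, rising with it. It looks along the stand's -y.
- jar_b: Bystander: spice jar with white lid and a blue and white label, 47 x 47 x 98 mm, behind the work. Origin under its middle.
- jar_c: Bystander: spice jar with white lid and a green label, 43 x 43 x 100 mm, behind the work. Origin under its middle.
- mug: Bystander: white mug, 95 mm tall, to the left of the stand. Origin under its middle.
Things that resemble listed ones, but are neither listed nor needed, are in the scene too. What is shaped like the part that bears jar_center but orange or pink is not meant.

How it is judged (in metres and radians):
On the way, in this order (a step that is already met when the one before it is completed fails the run):
1. the jar stands with its bar-code label facing the reader's window (within about 15 degrees) (y of scan_window in the frame of jar_center between -0.025 and 0.025 m and x of scan_window in the frame of jar_center above 0.05 m and angle between jar_center's own z axis and vertical below 0.12 rad and distance of jar_center from where it was at the start of the episode below 0.035 m), for 0.3 s.
2. the sleeve is raised with the lever still open, its pointer level with the clip (within 6 mm) (z of pointer in the frame of mark between -0.006 and 0.006 m and value of joint lever below 0.4 rad), for 0.2 s.
At the end, for the whole second after the job is handed in: Pointer level with the clip within 6 mm and still; cam lever shut (above 0.58 of 0.64 rad); one finger presses the lever's grip and one the thumb pad, each over 3 N; the jar stands upright within 35 mm of its start, the window's middle within 25 mm of the line straight out of its bar-code side (all of step 1 and z of pointer in the frame of mark between -0.006 and 0.006 m and value of joint lever above 0.58 rad and contact force between the fingers and lever_grip above 3 N and contact force between the fingers and thumb_pad above 3 N and velocity of joint sleeve between -0.01 and 0.01 m/s); the arm keeps its last pose, push and grip.
It fails at once if the jar is tipped over (angle between jar_center's own z axis and vertical above 0.5 rad).
It fails at once if another jar or the mug is shifted by over 30 mm (distance of any of jar_b, jar_c, mug from where it was at the start of the episode above 0.03 m).
It also fails if it takes over 54 s, if anything falls off the work surface, if the arm or the gripper's body presses on something with over 40 N, if the wrist force passes 120 N, or if a joint passes its speed limit or range.

## Working session

There is one attempt and no reset: what is moved stays moved. The work goes in short steps, each a Python script; the robot and the scene stay as the last script left them, time stands still between calls to the robot, and variables do not carry over. Pictures are saved under pics/ and viewed, at most 10 in all, crops included, and the job is handed in when it is done.

```bash
ls; mkdir -p pics; python3 - <<'E'
from rig import arm,capture
import cv2,pickle
d={}
for n in("scene","side","wrist"):
    c=capture(n);d[n]=c
    cv2.imwrite(f"pics/{n}0.png",c["image"][:,:,::-1])
    print(n,c["fx"],c["cx"],c["cy"],c["dist_coeffs"],c["extrinsics"])
pickle.dump(d,open("c0.pkl","wb"))
print(arm.sense()["time"])
E
```

```text
pics
scene 443.76346365143525 317.2142975297956 254.7056128534143 [-0.0510781  0.         0.         0.         0.       ] [[ 8.50139078e-01  2.45827280e-01 -4.65652763e-01  6.94569365e+01]
 [-5.26526385e-01  4.06591718e-01 -7.46627846e-01 -6.23048381e+02]
 [ 5.78906451e-03  8.79915975e-01  4.75094058e-01  5.80806152e+02]
 [ 0.00000000e+00  0.00000000e+00  0.00000000e+00  1.00000000e+00]]
side 606.572907926871 322.9710848132387 226.15751042974716 [0.05197028 0.         0.         0.         0.        ] [[ 8.31433012e-01  4.03826949e-01 -3.81631945e-01  4.14723941e+01]
 [-5.55281258e-01  6.28066510e-01 -5.45156109e-01 -6.00725241e+02]
 [ 1.95415158e-02  6.65173853e-01  7.46432766e-01  1.09531900e+03]
 [ 0.00000000e+00  0.00000000e+00  0.00000000e+00  1.00000000e+00]]
wrist 422.37603609049495 316.4920796594164 230.260274006847 [-0.01295711  0.          0.          0.          0.        ] [[ 4.50474114e-01 -8.60941294e-01 -2.36332734e-01  2.22120409e+02]
 [ 8.92787099e-01  4.33790767e-01  1.21477428e-01  5.88603286e+02]
 [-2.06597581e-03 -2.65717253e-01  9.64048792e-01  3.72668717e+02]
 [ 0.00000000e+00  0.00000000e+00  0.00000000e+00  1.00000000e+00]]
0.15
```

View pics/scene0.png

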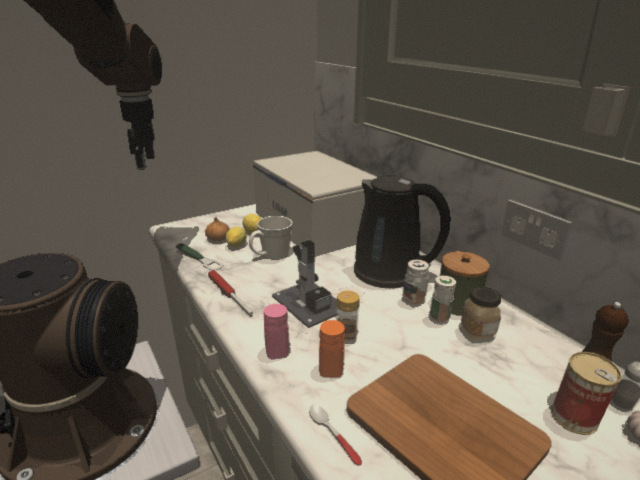

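View pics/side0.png

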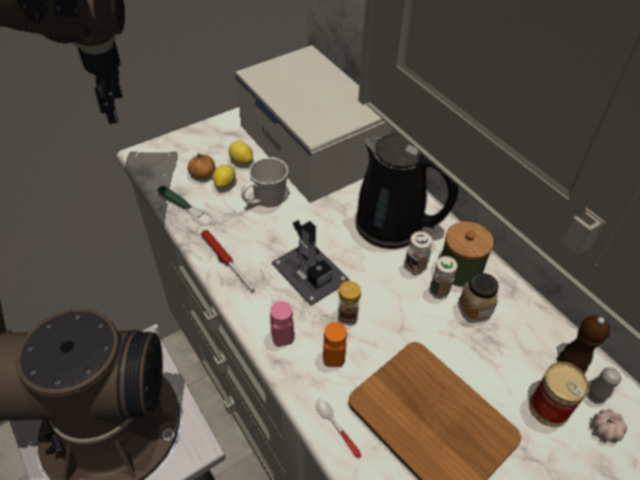

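The golden-lid jar stands at about scene (347,315) / side (348,302), and the stand at scene (307,285) / side (308,260). I'll enlarge both.

```bash
python3 - <<'E'
import cv2,numpy as np
a=cv2.imread("pics/scene0.png")[232:352,262:372]; b=cv2.imread("pics/side0.png")[212:332,264:374]
f=lambda x:cv2.convertScaleAbs(cv2.resize(x,None,fx=3.6,fy=5,interpolation=3) if 0 else cv2.resize(x,None,fx=3.6,fy=3.6,interpolation=cv2.INTER_CUBIC),alpha=1.8)
cv2.imwrite("pics/crop1.png",np.hstack([f(a),f(b)]))
E
```

```text
(no output)
```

View pics/crop1.png

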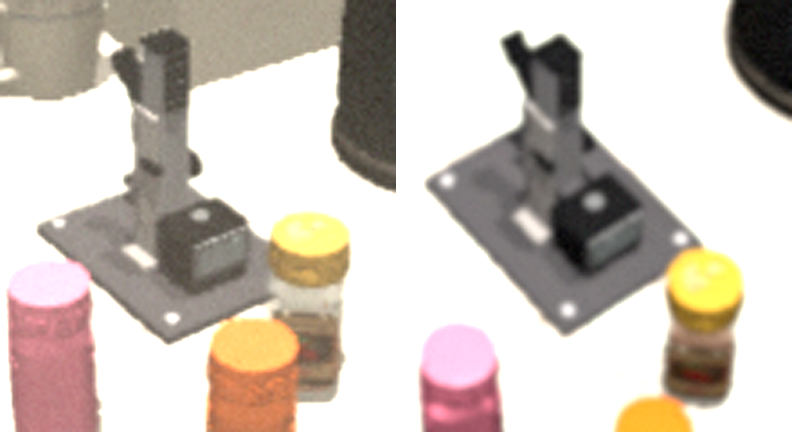

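```bash
cat > h.py <<'E'
import numpy as np,cv2
def K(c): return np.array([[c["fx"],0,c["cx"]],[0,c["fy"],c["cy"]],[0,0,1.]])
def ray(c,uv):
    p=cv2.undistortPoints(np.array([[uv]],float),K(c),np.array(c["dist_coeffs"]))[0,0]
    E=np.array(c["extrinsics"]); d=E[:3,:3]@np.array([p[0],-p[1],-1.]); return E[:3,3],d
def onz(c,uv,z): o,d=ray(c,uv); return o+d*(z-o[2])/d[2]
def proj(c,P):
    E=np.array(c["extrinsics"]); q=(np.atleast_2d(P)-E[:3,3])@E[:3,:3]; q=q*[1,-1,-1]
    return cv2.projectPoints(q,np.zeros(3),np.zeros(3),K(c),np.array(c["dist_coeffs"]))[0][:,0]
E
python3 - <<'E'
import pickle;from h import *
d=pickle.load(open("c0.pkl","rb"))
S=lambda u,v:(264+(u-396)/3.6,212+v/3.6)
C=lambda u,v:(262+u/3.6,232+v/3.6)
np.set_printoptions(precision=1,suppress=True)
for n,p in dict(left=(427,183),front=(565,331),right=(703,242),lid=(706,272)).items(): print("side",n,onz(d["side"],S(*p),100 if n=="lid" else 8))
for n,p in dict(left=(40,228),front=(168,338),lid=(311,233)).items(): print("scene",n,onz(d["scene"],C(*p),100 if n=="lid" else 8))
E
```

```text
side left [439.1 162.5   8. ]
side front [451.   20.9   8. ]
side right [558.7  29.9   8. ]
side lid [504.3 -41.4 100. ]
scene left [438.6 161.3   8. ]
scene front [450.2  19.4   8. ]
scene lid [502.1 -44.9 100. ]
```

```bash
python3 - <<'E'
import pickle;from h import *
from rig import arm
np.set_printoptions(precision=3,suppress=True)
d=pickle.load(open("c0.pkl","rb"));s=arm.sense();R=np.array(s["tcp_rot"]);E=np.array(d["wrist"]["extrinsics"])
print(R);T=np.eye(4);T[:3,:3]=R.T@E[:3,:3];T[:3,3]=R.T@(E[:3,3]-s["position"]);print(T);np.save("Tc.npy",T)
# candidate views: camera pos, target
def pose(cam,tgt,roll):
    z=np.array(cam,float)-tgt;z/=np.linalg.norm(z);x=np.cross([0,0,1],z);x/=np.linalg.norm(x);y=np.cross(z,x)
    c,q=np.cos(roll),np.sin(roll);M=np.eye(4);M[:3,:3]=np.c_[x*c+y*q,-x*q+y*c,z];M[:3,3]=cam
    return M@np.linalg.inv(T)
for cam in [(300,20,330),(330,0,380),(300,60,300),(350,-150,350),(400,-200,300),(300,100,400),(420,30,420),(280,30,250)]:
  for tgt in [(500,60,80),(500,20,60)]:
    ok=[]
    for r in np.arange(-12,12)*np.pi/12:
        P=pose(cam,tgt,r);q=arm.inverse_kinematics(P[:3,3],P[:3,:3])
        if q is not None: ok.append((round(r,2),P[:3,3].round(),np.abs(np.array(q)-s["joint_pos"]).max().round(2)))
    print(cam,tgt,len(ok),min(ok,key=lambda t:t[2]) if ok else None)
E
```

```text
[[-0.893  0.45  -0.   ]
 [ 0.45   0.893 -0.001]
 [ 0.    -0.001 -1.   ]]
[[  -0.       0.964    0.266   66.53 ]
 [   1.       0.       0.001    0.642]
 [   0.001    0.266   -0.964 -163.898]
 [   0.       0.       0.       1.   ]]
(300, 20, 330) (500, 60, 80) 23 (np.float64(-2.09), array([414.,  61., 201.]), np.float64(1.51))
(300, 20, 330) (500, 20, 60) 22 (np.float64(-2.09), array([413.,  38., 195.]), np.float64(1.45))
(330, 0, 380) (500, 60, 80) 20 (np.float64(1.57), array([422.,  11., 229.]), np.float64(1.52))
(330, 0, 380) (500, 20, 60) 23 (np.float64(2.09), array([423.,  -7., 230.]), np.float64(1.43))
(300, 60, 300) (500, 60, 80) 16 (np.float64(-2.62), array([432.,  70., 182.]), np.float64(1.01))
(300, 60, 300) (500, 20, 60) 18 (np.float64(-2.62), array([427.,  45., 178.]), np.float64(0.88))
(350, -150, 350) (500, 60, 80) 20 (np.float64(-2.09), array([411., -35., 230.]), np.float64(1.66))
(350, -150, 350) (500, 20, 60) 20 (np.float64(-1.83), array([410., -52., 215.]), np.float64(1.66))
(400, -200, 300) (500, 60, 80) 20 (np.float64(-2.36), array([439., -58., 203.]), np.float64(1.73))
(400, -200, 300) (500, 20, 60) 20 (np.float64(-2.36), array([443., -71., 187.]), np.float64(1.69))
(300, 100, 400) (500, 60, 80) 19 (np.float64(2.88), array([408.,  73., 262.]), np.float64(1.02))
(300, 100, 400) (500, 20, 60) 16 (np.float64(-3.14), array([403.,  58., 263.]), np.float64(0.93))
(420, 30, 420) (500, 60, 80) 21 (np.float64(-0.26), array([440.,  44., 245.]), np.float64(1.17))
(420, 30, 420) (500, 20, 60) 21 (np.float64(2.62), array([474.,  13., 252.]), np.float64(1.19))
(280, 30, 250) (500, 60, 80) 9 (np.float64(-3.14), array([431.,  50., 160.]), np.float64(2.4))
(280, 30, 250) (500, 20, 60) 10 (np.float64(2.88), array([426.,  18., 150.]), np.float64(2.64))
```

```bash
cat >> h.py <<'E'
def pose(cam,tgt,roll):
    T=np.load("Tc.npy")
    z=np.array(cam,float)-tgt;z/=np.linalg.norm(z);x=np.cross([0,0,1],z);x/=np.linalg.norm(x);y=np.cross(z,x)
    c,q=np.cos(roll),np.sin(roll);M=np.eye(4);M[:3,:3]=np.c_[x*c+y*q,-x*q+y*c,z];M[:3,3]=cam
    return M@np.linalg.inv(T)
E
python3 - <<'E'
import pickle;from h import *
from rig import arm,capture
ims=[];d=[]
for cam,tgt,r in [((300,100,400),(500,20,60),np.pi),((420,30,420),(500,20,60),2.62)]:
    P=pose(cam,tgt,r);arm.goto(P[:3,3],P[:3,:3]);c=capture("wrist");d.append(c)
    ims.append(c["image"][:,:,::-1])
pickle.dump(d,open("c1.pkl","wb"))
for i in (0,1): cv2.imwrite(f"pics/w1{i}.png",cv2.convertScaleAbs(cv2.resize(ims[i],(800,600),interpolation=cv2.INTER_CUBIC),alpha=1.6))
print(arm.sense()["time"])
E
```

```text
2.5833
```

View pics/w10.png

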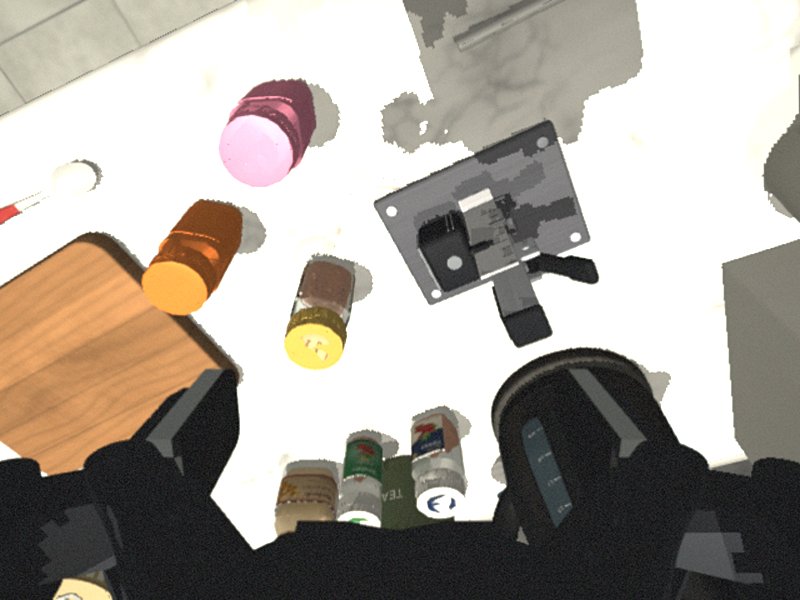

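View pics/w11.png

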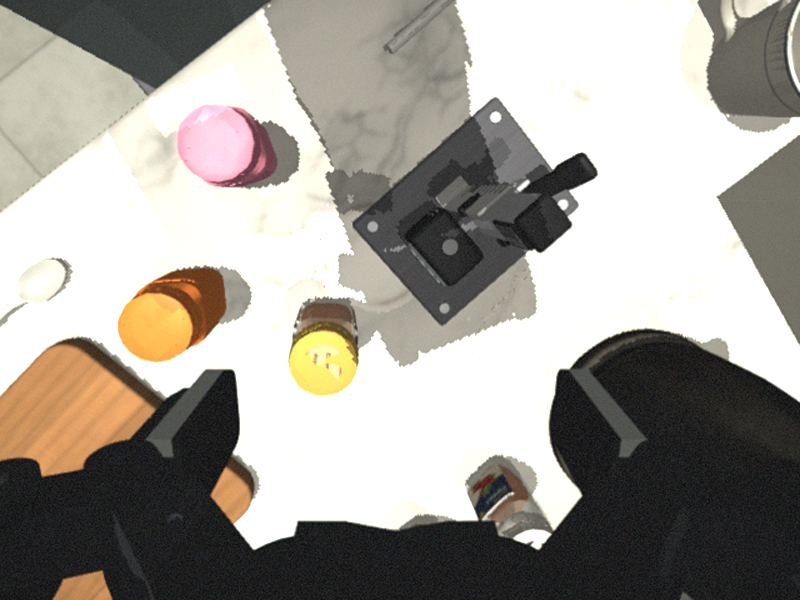

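```bash
python3 - <<'E'
import pickle;from h import *
np.set_printoptions(precision=1,suppress=True)
d=pickle.load(open("c1.pkl","rb"));d0=pickle.load(open("c0.pkl","rb"))
k=.8
def pr(i,n,p,z): print(i,n,onz(d[i],(p[0]*k,p[1]*k),z)[:2])
for n,p in dict(c1=(552,121),c2=(375,203),c3=(430,304),c4=(591,243)).items(): pr(0,n,p,8)
for n,p in dict(c1=(497,98),c2=(354,226),c3=(443,325),c4=(578,203)).items(): pr(1,n,p,8)
pr(0,"lid",(315,344),100);pr(1,"lid",(324,363),100)
for p in [(310,260),(353,266)]: pr(0,"foot",p,0)
for p in [(298,303),(356,301)]: pr(1,"foot",p,0)
f=lambda c,x,y,w,s:cv2.resize(c["image"][y:y+w,x:x+w,::-1],(s,s),interpolation=cv2.INTER_CUBIC)
a=f(d[0],215,195,110,400);b=f(d[1],215,225,100,400);c=f(d0["scene"],322,285,60,400)
e=f(d0["scene"],280,235,90,400)
# rule, clip seen from wrist view 0
g=f(d[0],350,130,100,400)
cv2.imwrite("pics/crop2.png",np.vstack([np.hstack([cv2.convertScaleAbs(i,alpha=1.4) for i in r]) for r in((a,c),)])[:, :800])
cv2.imwrite("pics/crop3.png",np.hstack([cv2.convertScaleAbs(e,alpha=2.2),cv2.convertScaleAbs(g,alpha=1.8)]))
E
```

```text
0 c1 [438.7 168.7]
0 c2 [450.2  22.8]
0 c3 [558.   30.7]
0 c4 [550.  176.4]
1 c1 [440.6 167.2]
1 c2 [452.6  21.3]
1 c3 [560.2  30.3]
1 c4 [546.  176.1]
0 lid [499.6 -41.8]
1 lid [502.2 -43.8]
0 foot [481.3 -51.9]
0 foot [500.6 -19.7]
1 foot [475.1 -51.9]
1 foot [502.3 -14.3]
```

View pics/crop2.png

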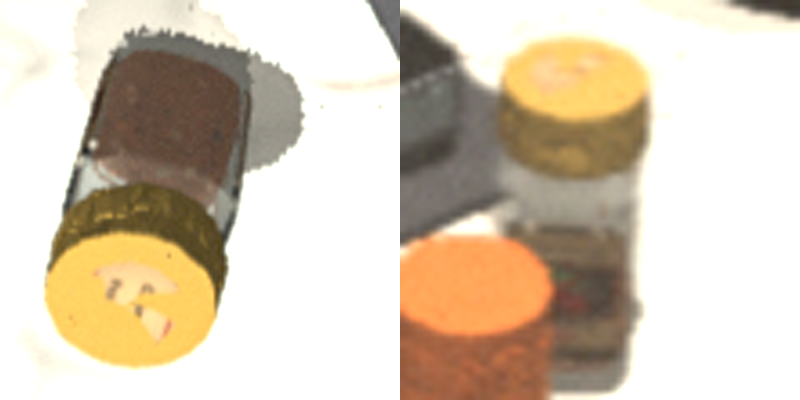

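View pics/crop3.png

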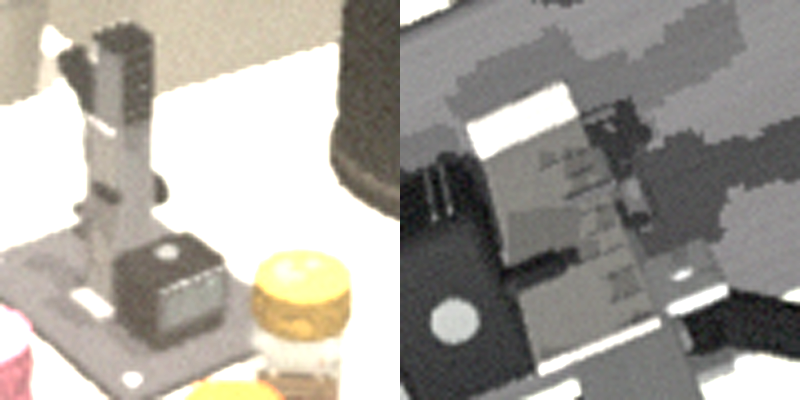

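```bash
python3 - <<'E'
import pickle;from h import *
from rig import arm,capture
np.set_printoptions(precision=1,suppress=True)
d=pickle.load(open("c1.pkl","rb"))
print("cap",onz(d[0],(.8*527,.8*325),155),onz(d[1],(.8*547,.8*221),155))
d=[];ims=[]
for cam,tgt,w,rs in [((300,60,310),(475,97,75),90,[np.pi,2.88,-2.88,2.62,-2.62]),((390,-250,330),(500,-42,50),110,[np.pi,2.88,-2.88,2.62,-2.62,2.1,-2.1])]:
    for r in rs:
        P=pose(cam,tgt,r)
        try: arm.goto(P[:3,3],P[:3,:3]);break
        except arm.PlanningError: continue
    else: print("fail",cam);continue
    c=capture("wrist");d.append(c);u,v=proj(c,tgt)[0].astype(int);print(r,P[:3,3],u,v)
    x0,y0=max(u-w//2,0),max(v-w//2,0);print("crop",x0,y0,w)
    ims.append(cv2.convertScaleAbs(cv2.resize(c["image"][y0:y0+w,x0:x0+w,::-1],(400,400),interpolation=cv2.INTER_CUBIC),alpha=1.6))
pickle.dump(d,open("c2.pkl","wb"))
cv2.imwrite("pics/crop4.png",np.hstack(ims));print(arm.sense()["time"])
E
```

```text
cap [495.7 103.7 155. ] [499.  105.2 155. ]
3.141592653589793 [420.2  85.  182.7] 316 228
crop 271 183 90
3.141592653589793 [ 450.6 -136.4  208.7] 317 231
crop 262 176 110
7.3
```

View pics/crop4.png

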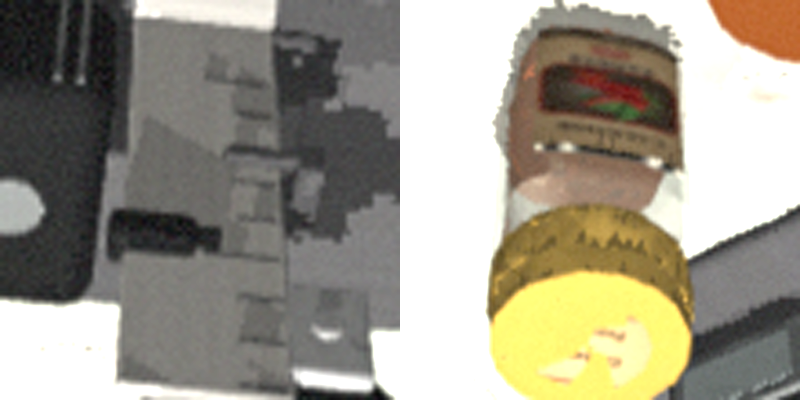

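```bash
python3 - <<'E'
import pickle;from h import *
np.set_printoptions(precision=1,suppress=True)
c2=pickle.load(open("c2.pkl","rb"));c1=pickle.load(open("c1.pkl","rb"));c0=pickle.load(open("c0.pkl","rb"))
W=lambda u,v:(271+u/4.444,183+v/4.444)
G=lambda u,v:(350+(u-400)/4,130+v/4)
S=lambda u,v:(280+u/4.444,235+v/4.444)
def tri(L):
    A=0;b=0
    for c,p in L:
        o,dd=ray(c,p);dd=dd/np.linalg.norm(dd);M=np.eye(3)-np.outer(dd,dd);A=A+M;b=b+M@o
    X=np.linalg.solve(A,b);return X,[proj(c,X)[0]-p for c,p in L]
mk=[(c2[0],W(165,233)),(c1[0],G(545,266)),(c0["scene"],S(105,191))]
for L in (mk,mk[:2],mk[::2]): print("clip",*tri(L))
pt=[(c2[0],W(240,153)),(c1[0],G(600,187))]
print("ptr",*tri(pt))
# plane-based, stand axes
yaw=.078;X=np.array([np.cos(yaw),np.sin(yaw),0]);Y=np.array([-X[1],X[0],0]);A=np.array([499,101,0.])
o,dd=ray(c2[0],W(240,153));P=o+dd*(56-o[2])/dd[2];print("ptr z56 stand",(P-A)@X,(P-A)@Y)
for xs in (-24,-22,-20,-18,-16,-14,-12):
  r=[]
  for c,p in [(c2[0],W(240,153)),(c2[0],W(165,233)),(c2[0],W(220,238)),(c2[0],W(165,212)),(c2[0],W(165,257)),(c0["scene"],S(105,191))]:
    o,dd=ray(c,p);t=((A-o)@X+xs)/(dd@X);P=o+t*dd;r+=[round((P-A)@Y,1),round(P[2],1)]
  print(xs,r)
E
```

```text
clip [480.8  92.7  77. ] [array([0.6, 0.7]), array([-0.4,  0.6]), array([-0.2,  0.3])]
clip [482.3  92.9  74. ] [array([ 0.4, -0.3]), array([-0.2,  0.3])]
clip [480.6  92.2  77.5] [array([-0.2,  0.8]), array([-0.2,  0.2])]
ptr [489.4 108.9  36.2] [array([ 2.2, -1.4]), array([-1.1,  2. ])]
ptr z56 stand -21.43269137374271 4.695726312304876
-24 [np.float64(4.3), np.float64(59.6), np.float64(-7.8), np.float64(83.0), np.float64(0.8), np.float64(82.8), np.float64(-7.9), np.float64(77.7), np.float64(-7.7), np.float64(88.9), np.float64(-15.4), np.float64(83.7)]
-22 [np.float64(4.6), np.float64(56.8), np.float64(-7.6), np.float64(80.4), np.float64(1.1), np.float64(80.2), np.float64(-7.7), np.float64(75.0), np.float64(-7.5), np.float64(86.4), np.float64(-12.5), np.float64(81.5)]
-20 [np.float64(4.9), np.float64(54.0), np.float64(-7.4), np.float64(77.8), np.float64(1.4), np.float64(77.7), np.float64(-7.5), np.float64(72.4), np.float64(-7.3), np.float64(83.9), np.float64(-9.5), np.float64(79.4)]
-18 [np.float64(5.3), np.float64(51.1), np.float64(-7.2), np.float64(75.3), np.float64(1.7), np.float64(75.1), np.float64(-7.3), np.float64(69.8), np.float64(-7.1), np.float64(81.4), np.float64(-6.6), np.float64(77.2)]
-16 [np.float64(5.6), np.float64(48.3), np.float64(-7.0), np.float64(72.7), np.float64(1.9), np.float64(72.5), np.float64(-7.1), np.float64(67.2), np.float64(-6.9), np.float64(78.9), np.float64(-3.7), np.float64(75.1)]
-14 [np.float64(5.9), np.float64(45.5), np.float64(-6.8), np.float64(70.1), np.float64(2.2), np.float64(70.0), np.float64(-6.9), np.float64(64.5), np.float64(-6.7), np.float64(76.4), np.float64(-0.8), np.float64(72.9)]
-12 [np.float64(6.3), np.float64(42.6), np.float64(-6.6), np.float64(67.6), np.float64(2.5), np.float64(67.4), np.float64(-6.7), np.float64(61.9), np.float64(-6.5), np.float64(73.8), np.float64(2.1), np.float64(70.8)]
```

```bash
cat >> h.py <<'E'
def down(a):
    y=np.array([np.cos(a),np.sin(a),0]);z=np.array([0,0,-1.]);return np.c_[np.cross(y,z),y,z]
E
python3 - <<'E'
import pickle;from h import *
from rig import arm
np.set_printoptions(precision=2,suppress=True)
c1=pickle.load(open("c1.pkl","rb"))
print("orange",onz(c1[1],(124,262),100),"pink",onz(c1[1],(172,115),100))
for a in (146,-34,181,1,94.5,-85.5):
    for z in (48,200):
        q=arm.inverse_kinematics([501.5,-43,z] if a not in(94.5,-85.5) else [499,100,z+70],down(np.radians(a)));print(a,z,None if q is None else np.array(q))
print(np.array(arm.sense()["joint_pos"]))
E
```

```text
orange [ 422.05 -108.67  100.  ] pink [360.96 -11.68 100.  ]
146 48 None
146 200 None
-34 48 [-0.22  0.56  2.01 -0.    0.57  0.38]
-34 200 [-0.22  0.33  1.86 -0.    0.95  0.38]
181 48 None
181 200 None
1 48 [-0.22  0.56  2.01 -0.    0.57 -0.23]
1 200 [-0.22  0.33  1.86 -0.    0.95 -0.23]
94.5 48 [ 0.07  0.45  1.94 -0.    0.75 -1.58]
94.5 200 [ 0.07  0.26  1.75 -0.    1.13 -1.58]
-85.5 48 [ 0.07  0.45  1.94 -0.    0.75  1.56]
-85.5 200 [ 0.07  0.26  1.75 -0.    1.13  1.56]
[-0.68  0.3   1.97  0.5   1.02  2.65]
```

```bash
python3 - <<'E'
from h import *
from rig import arm,capture
np.set_printoptions(precision=2,suppress=True)
r=np.radians;p=[501.5,-43]
arm.goto(p+[200],down(r(-34)))
arm.move_straight(p+[54],vel=120,f_stop=15)
print(arm.sense()["position"],arm.sense()["wrist_force"])
arm.command_gripper(0.3,grip_force=25)
s=arm.sense();print(s["opening"],s["grasp_force"],s["wrist_force"],s["time"])
z=s["position"][2]
arm.move_straight(p+[z+5],vel=40)
arm.move_straight(p+[z+5],rot=down(r(1)),vel=40)
arm.move_straight(p+[z-1],vel=20,f_stop=6)
s=arm.sense();print(s["opening"],s["position"],s["wrist_force"],s["tcp_rot"],s["time"])
c=capture("side");cv2.imwrite("pics/side2.png",c["image"][:,:,::-1])
E
```

```text
[501.8  -43.07  54.54] [-0.08  0.   -0.42]
0.5053245242594718 24.870972633361816 [0.51 1.45 6.46] 11.0833
0.5063563235059291 [501.94 -43.07  54.27] [1.52 0.82 3.13] [[-0.02  1.    0.  ]
 [ 1.    0.02 -0.  ]
 [-0.    0.   -1.  ]] 12.4333
```

```bash
cat >> h.py <<'E'
yaw=.078;SX=np.array([np.cos(yaw),np.sin(yaw),0]);SY=np.array([-SX[1],SX[0],0]);A=np.array([498.5,103,0.])
RS=down(np.pi/2+yaw)
def P(yc,z): return A+SY*yc+[0,0,z]
E
python3 - <<'E'
from h import *
from rig import arm,capture
np.set_printoptions(precision=2,suppress=True)
arm.command_gripper(1.0)
s=arm.sense();arm.move_straight(list(s["position"][:2])+[210],vel=150)
arm.goto(P(23,240),RS)
print(arm.move_straight(P(23,118),vel=100,f_stop=8));s=arm.sense();print(s["position"],s["wrist_force"],s["opening"])
print(arm.move_straight(P(38,118),vel=15,f_stop=2));s=arm.sense()
print(((np.array(s["position"])-A)@SY),s["position"],s["wrist_force"],s["grasp_force"],s["time"])
c=capture("wrist");cv2.imwrite("pics/w3.png",c["image"][:,:,::-1])
c=capture("side");cv2.imwrite("pics/side3.png",c["image"][:,:,::-1])
E
```

```text
False
[496.98 125.98 118.49] [ 0.92  0.37 -0.15] 1.00090598001103
True
31.79934498125361 [495.95 134.7  117.85] [-0.21 -2.99  2.33] 1.6098184883594513 17.3667
```

```bash
python3 - <<'E'
from h import *
from rig import arm,capture
np.set_printoptions(precision=2,suppress=True)
T=-10.8
arm.move_straight(P(30,118),vel=50)
arm.command_gripper(.82,grip_force=20)
for o in np.arange(.80,.70,-.012):
    arm.move_straight(P(T+85*o/2-.3,118),vel=30)
    arm.command_gripper(o)
    s=arm.sense();print(round(o,3),s["opening"],s["grasp_force"],s["wrist_force"],s["position"][2],s["time"])
    if s["grasp_force"]>2.0: break
E
```

```text
0.8 0.8026303907522147 3.3036623150110245 [-0.69 -6.87  3.74] 117.99713545844685 18.75
```

```bash
cat >> h.py <<'E'
def cen(arm,yc,z,lim=.7,step=.4):
    "shift along stand y until the side force balances"
    for _ in range(12):
        s=arm.sense();f=np.array(s["wrist_force"])@SY
        if abs(f)<lim: break
        yc+=np.clip(f*.12,-step,step); arm.move_straight(P(yc,z),vel=20)
    s=arm.sense();print("o %.3f g %.2f yc %.2f z %.1f"%(s["opening"],s["grasp_force"],yc,s["position"][2]),np.round(s["wrist_force"],1),"t %.1f"%s["time"]);return yc,s
E
python3 - <<'E'
from h import *
from rig import arm,capture
z=118;yc=-10.8+34-.3
yc,s=cen(arm,yc,z)
for o in np.arange(.79,.70,-.015):
    yc-=.015*42.5;arm.move_straight(P(yc,z),vel=30);arm.command_gripper(o)
    yc,s=cen(arm,yc,z)
    if s["grasp_force"]>2: break
print(yc)
E
```

```text
o 0.796 g 0.00 yc 21.85 z 117.9 [-0.3 -0.5  0. ] t 19.5
o 0.794 g 0.00 yc 21.30 z 118.0 [-0.7 -0.6  0.8] t 20.2
o 0.777 g 0.00 yc 20.67 z 118.0 [-0.5 -0.6 -0.5] t 20.7
o 0.761 g 0.00 yc 20.20 z 118.0 [ 0.3 -0.1 -0.7] t 21.6
o 0.746 g 0.00 yc 19.57 z 118.0 [-0.3  0.2  0.2] t 22.1
o 0.726 g 0.00 yc 18.93 z 118.0 [ 0.1 -0.5  0.3] t 22.6
o 0.714 g 0.00 yc 18.29 z 118.0 [-0.8 -0.7  0.1] t 23.1
o 0.700 g 0.00 yc 17.65 z 118.0 [ 0.3 -0.6 -0.5] t 23.5
17.654339851061867
```

```bash
python3 - <<'E'
from h import *
from rig import arm,capture
import pickle
c=capture("wrist");s=capture("scene");pickle.dump((c,s),open("c3.pkl","wb"))
w=cv2.resize(c["image"][100:430,140:500,::-1],(480,440),interpolation=cv2.INTER_CUBIC)
e=cv2.resize(s["image"][215:345,275:370,::-1],(320,440),interpolation=cv2.INTER_CUBIC)
cv2.imwrite("pics/crop5.png",cv2.convertScaleAbs(np.hstack([w,e]),alpha=2))
E
```

```text
(no output)
```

View pics/crop5.png

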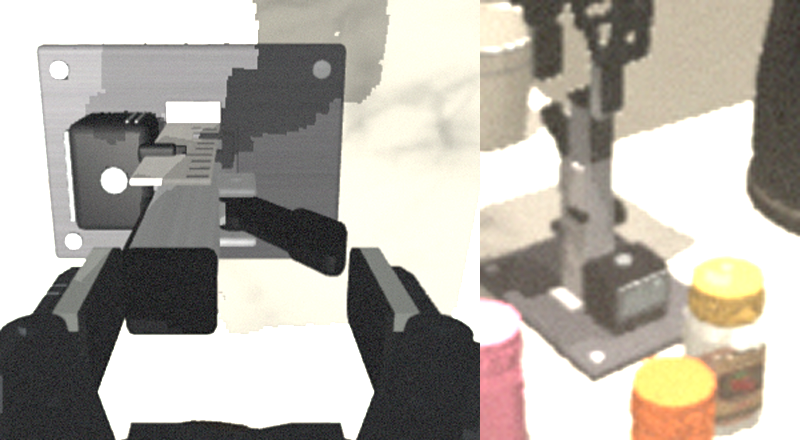

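The jar is standing upright, with the picture side now facing away from the reader. The sleeve is between the pads. The right pad's edge is about 5 px from the lever grip and not yet pressing it, so I'll close further under force feedback.

```bash
python3 - <<'E'
from h import *
from rig import arm,capture
z=118;yc=17.65
for o in np.arange(.68,.55,-.02):
    yc-=.02*42.5;arm.move_straight(P(yc,z),vel=40);arm.command_gripper(o)
    s=arm.sense();f=np.array(s["wrist_force"])@SY
    print("o %.3f g %.2f yc %.2f fy %.1f fz %.1f t %.1f"%(s["opening"],s["grasp_force"],yc,f,s["wrist_force"][2],s["time"]))
    if s["grasp_force"]>1.5 or abs(f)>1.8: break
E
```

```text
o 0.681 g 0.00 yc 16.80 fy 0.1 fz -0.8 t 24.1
o 0.662 g 0.00 yc 15.95 fy 0.1 fz 0.2 t 24.6
o 0.640 g 0.00 yc 15.10 fy -0.3 fz 0.6 t 25.0
o 0.619 g 0.00 yc 14.25 fy -0.2 fz 0.7 t 25.5
o 0.604 g 0.00 yc 13.40 fy 0.9 fz -0.6 t 25.9
o 0.580 g 0.00 yc 12.55 fy -0.7 fz 0.1 t 26.4
o 0.560 g 0.00 yc 11.70 fy 0.1 fz -0.5 t 26.9
```

```bash
python3 - <<'E'
from h import *
import pickle
np.set_printoptions(precision=0,suppress=True)
c,s=pickle.load(open("c3.pkl","rb"))
f=lambda p:(proj(c,p)[0]-[140,100])*4/3
for n,(x,y,z) in dict(capc=(0,0,155),capF=(-11,0,155),capB=(11,0,155),capL=(-11,-11,155),capR=(-11,11,155),grip=(0,0,127),levertip=(0,52,127.7),leverL=(-9,52,127.7),leverR=(9,52,127.7),plateFL=(-56,-75,8),plateFR=(-56,75,8),plateBL=(56,-75,8)).items():
    print(n,f(A+SX*x+SY*y+[0,0,z]))
for zz in (104,118,130):
  for w in (30,35): print("padR",zz,w,f(P(17.65+w,zz)-11*SX),f(P(17.65+w,zz)+11*SX),"padL",f(P(17.65-w,zz)-11*SX))
E
```

```text
capc [164. 295.]
capF [162. 254.]
capB [166. 334.]
capL [117. 254.]
capR [208. 254.]
grip [176. 250.]
levertip [351. 251.]
leverL [353. 223.]
leverR [350. 279.]
plateFL [41. 42.]
plateFR [356.  42.]
plateBL [ 60. 260.]
padR 104 30 [326. 192.] [323. 254.] padL [145. 192.]
padR 104 35 [341. 192.] [338. 254.] padL [130. 192.]
padR 118 30 [333. 206.] [330. 271.] padL [137. 206.]
padR 118 35 [349. 206.] [346. 271.] padL [121. 206.]
padR 130 30 [340. 219.] [336. 289.] padL [130. 219.]
padR 130 35 [357. 219.] [353. 289.] padL [113. 219.]
```

```bash
python3 - <<'E'
from h import *
from rig import arm
import pickle
np.set_printoptions(precision=0,suppress=True)
print(arm.tips_ahead)
c=pickle.load(open("c1.pkl","rb"))[0];T=np.array(c["extrinsics"])@np.linalg.inv(np.load("Tc.npy"))
for z in (14,1,-10,-20,-32):
  for x in (11,-11): print(z,x,[proj(c,(T@[x,y,z,1])[:3])[0]*1.25 for y in (-42.5,42.5)])
E
```

```text
14.0
14 11 [array([274., 306.]), array([515., 306.])]
14 -11 [array([278., 363.]), array([511., 363.])]
1 11 [array([265., 317.]), array([523., 317.])]
1 -11 [array([270., 379.]), array([519., 379.])]
-10 11 [array([257., 329.]), array([532., 329.])]
-10 -11 [array([262., 393.]), array([527., 393.])]
-20 11 [array([248., 340.]), array([540., 340.])]
-20 -11 [array([254., 409.]), array([535., 409.])]
-32 11 [array([236., 356.]), array([552., 356.])]
-32 -11 [array([243., 429.]), array([546., 429.])]
```

```bash
python3 - <<'E'
from h import *
from rig import arm,capture
arm.command_gripper(1.0)
arm.move_straight(P(20.5,118),vel=60)
hit=arm.move_straight(P(20.5,80),vel=50,f_stop=5);s=arm.sense()
print(hit,s["position"],s["wrist_force"],s["time"])
if not hit:
  yc=20.5;z=80
  for o in np.arange(.86,.66,-.025):
    arm.command_gripper(o);s=arm.sense();f=np.array(s["wrist_force"])@SY
    print("o %.3f g %.2f yc %.2f fy %.1f fz %.1f t %.1f"%(s["opening"],s["grasp_force"],yc,f,s["wrist_force"][2],s["time"]))
    if s["grasp_force"]>1 or abs(f)>1.8: break
E
```

```text
False [497.0483669  123.44461728  80.16468893] [-0.59177401 -0.00788787  0.54856334] 28.5583
o 0.863 g 0.00 yc 20.50 fy -0.6 fz 0.6 t 28.8
o 0.831 g 0.00 yc 20.50 fy 0.3 fz -0.3 t 29.1
o 0.810 g 0.00 yc 20.50 fy -0.2 fz -0.5 t 29.3
o 0.789 g 0.00 yc 20.50 fy 0.3 fz 0.2 t 29.5
o 0.759 g 0.61 yc 20.50 fy -0.6 fz 0.6 t 29.7
o 0.740 g 13.51 yc 20.50 fy -8.9 fz 5.7 t 29.9
```

```bash
python3 - <<'E'
from h import *
from rig import arm,capture
yc,s=cen(arm,20.5,80,lim=1.2,step=.6)
print(yc)
E
```

```text
o 0.736 g 9.00 yc 19.47 z 80.4 [-1.6 -1.2  5.7] t 30.4
19.469718826948757
```

```bash
python3 - <<'E'
from h import *
from rig import arm,capture
import pickle
arm.move_straight(P(19.4,82),vel=20);s=arm.sense();print(s["wrist_force"],s["grasp_force"],s["opening"])
arm.move_straight(P(19.3,104),vel=30);s=arm.sense();print(s["position"],s["wrist_force"],s["grasp_force"],s["opening"],s["time"])
d={n:capture(n) for n in("scene","side","wrist")};pickle.dump(d,open("c4.pkl","wb"))
c0=pickle.load(open("c0.pkl","rb"))
SYx=A
for n in("scene","side"):
    g=lambda c:cv2.cvtColor(c["image"],cv2.COLOR_RGB2GRAY).astype(np.float32)
    u,v=proj(c0[n],P(-50,31)-10*SX)[0].astype(int)
    t=g(c0[n])[v-13:v+13,u-13:u+13];w=g(d[n])[v-45:v+30,u-25:u+25]
    r=cv2.matchTemplate(w,t,cv2.TM_CCOEFF_NORMED);_,m,_,(x,y)=cv2.minMaxLoc(r)
    k=r[y-1:y+2,x];sub=(k[0]-k[2])/(2*(k[0]-2*k[1]+k[2])) if len(k)==3 else 0
    dv=y+sub-32;du=x-12
    pr=[proj(c0[n],P(-50,31+h)-10*SX)[0]-proj(c0[n],P(-50,31)-10*SX)[0] for h in (10,20,30)]
    print(n,m,du,dv,"10/20/30mm:",np.round(pr,1).tolist())
E
```

```text
[-0.43653305  0.60618547  0.19609871] 8.275060281157494 0.7388205289435374
[496.99654188 122.28451312 103.96653343] [ 0.69697091  2.48775816 -0.02505692] 4.081216715276241 0.7371251397395244 31.5583
scene 0.6874797344207764 0 -9.303789 10/20/30mm: [[0.0, -3.8], [0.1, -7.7], [0.1, -11.6]]
side 0.7599847316741943 0 -5.506361 10/20/30mm: [[0.1, -2.8], [0.1, -5.6], [0.2, -8.4]]
```

```bash
python3 - <<'E'
from h import *
import pickle
c=pickle.load(open("c4.pkl","rb"))["wrist"]
g=cv2.cvtColor(c["image"],cv2.COLOR_RGB2GRAY)
pp=lambda x,y,z:proj(c,A+SX*x+SY*y+[0,0,z])[0]
for z in(70,75,80,85): print(z,pp(-21.4,4.7,z),pp(-21.4,-7,z))
u,v=pp(-21.4,0,80).astype(int)
print(u,v)
print("     "+" ".join("%3d"%i for i in range(u-30,u+34,2)))
for r in range(v-22,v+20): print(r,":"," ".join("%3d"%x for x in g[r,u-30:u+34:2]))
E
```

```text
70 [286.03535658 211.10792734] [261.671233   211.11647808]
75 [285.27758778 213.46037964] [260.32018608 213.46862425]
80 [284.48198864 215.93038278] [258.90173035 215.93825975]
85 [283.64565624 218.52696564] [257.41069724 218.53440349]
274 215
     244 246 248 250 252 254 256 258 260 262 264 266 268 270 272 274 276 278 280 282 284 286 288 290 292 294 296 298 300 302 304 306
193 :  72  39  42  38  39  41  35  79 195 197 197 198 198 197 196 195 197 197 198 197 196 196 195 195 196 194 196 194 194  39  40  39
194 :  42  40  38  43  36  37  35  73 194 196 195 196 196 194 194 197 196 196 194 195 194 197 195 195 193 193 195 195 194  40  40  39
195 :  37  38  38  37  36  39  37  40 172 178 174 175 175 175 175 175 176 175 176 175 175 176 175 175 175 176 176 175 173  38  37  41
196 :  36  40  41  40  39  36  39  39  87  95  95  95  94  95  94  95  95  93  93  92  94  94  94  92  94  94  93  94  91  41  38  38
197 :  41  37  39  40  37  39  39  45  72  83  80  80  83  83  82  80  78  81  79  81  83  83  81  81  79  78  82  79  70  36  38  38
198 :  35  41  38  37  41  37  40  60  85  82  83  80
[... 4204 characters left out ...]
60  70  51  42  42  40  38  40
230 :  87  85  88  85  83  88  86  85  84  86  86  71  70  73  71  72  73  67  71  75  70  71  73  71  71  69  34  33  37  38  37  40
231 :  87  87  86  85  85  86  86  85  87  84  81  68  73  70  74  70  70  70  73  70  71  72  71  73  72  71  33  30  35  38  36  37
232 :  86  83  87  86  87  85  87  87  86  84  72  70  75  71  72  69  74  70  71  71  70  69  71  70  73  69  35  35  33  36  39  40
233 :  87  85  88  87  85  85  84  86  86  81  71  72  72  74  71  69  66  67  70  67  67  66  67  67  74  71  36  42  40  38  38  39
234 :  89  85  87  85  86  85  85  86  86  74  72  72  71  71  71  71  49  50  54  52  52  49  49  50  71  68  37  39  40  39  39  38
```

```bash
cat >> h.py <<'E'
def bal(arm,yc,z,n=3,vel=30):
    for _ in range(n):
        s=arm.sense();w=np.array(s["wrist_force"]);f=w@SY
        if abs(f)<1.5 and abs(w[2])<1.5: break
        yc+=np.clip(f*.1,-.8,.8);z+=np.clip(w[2]*.08,-.6,.6)
        arm.move_straight(P(yc,z),vel=vel)
    s=arm.sense();w=np.array(s["wrist_force"])
    print("o %.3f g %.1f yc %.2f z %.2f fy %.1f fz %.1f t %.1f"%(s["opening"],s["grasp_force"],yc,z,w@SY,w[2],s["time"]));return yc,z,s
E
python3 - <<'E'
from h import *
from rig import arm,capture
yc,z=19.5,104.8
arm.move_straight(P(yc,z),vel=20);arm.hold(.1)
for o in np.arange(.71,.5,-.03):
    yc-=.03*42.5;z+=.4
    arm.move_straight(P(yc,z),vel=40);arm.command_gripper(o,grip_force=40)
    yc,z,s=bal(arm,yc,z)
    if abs(s["wrist_force"][1])>15:break
E
```

```text
o 0.713 g 4.3 yc 18.39 z 105.21 fy 1.1 fz -0.7 t 32.8
o 0.687 g 5.7 yc 17.12 z 105.52 fy 0.1 fz -0.2 t 33.7
o 0.649 g 5.6 yc 15.85 z 105.92 fy 1.2 fz -0.4 t 34.2
o 0.622 g 5.9 yc 14.83 z 106.35 fy -1.2 fz 0.6 t 34.9
o 0.593 g 5.0 yc 13.23 z 106.77 fy -0.0 fz 0.0 t 35.9
o 0.561 g 4.1 yc 12.12 z 107.13 fy 0.1 fz 0.6 t 36.6
o 0.528 g 4.3 yc 10.85 z 107.53 fy 1.2 fz 0.4 t 37.1
```

```bash
cat > chk.py <<'E'
from h import *
from rig import capture
c=capture("wrist");g=cv2.cvtColor(c["image"],cv2.COLOR_RGB2GRAY).astype(int)
np.save("g.npy",g)
f=lambda y,z:proj(c,A+SX*-21.4+SY*y+[0,0,z])[0].round()
print("pred clip",f(-1,80),f(-7,80),"ptr",f(6,80),"px/5mm",f(6,85)-f(6,80))
u,v=f(0,80).astype(int)
print("     "+" ".join("%3d"%i for i in range(u-30,u+34,3)))
for r in range(v-14,v+18): print(r,":"," ".join("%3d"%x for x in g[r,u-30:u+34:3]))
E
python3 - <<'E'
from h import *
from rig import arm,capture
yc,z=10.85,107.53
for o in (.5,.47,.44,.415,.39):
    yc-=.028*42.5;z+=.3
    arm.move_straight(P(yc,z),vel=40);arm.command_gripper(o,grip_force=40)
    yc,z,s=bal(arm,yc,z)
    if s["grasp_force"]>25 or abs(s["wrist_force"][1])>15:break
print(arm.sense()["wrist_force"])
exec(open("chk.py").read())
E
```

```text
o 0.497 g 4.3 yc 9.66 z 107.83 fy 0.6 fz -0.0 t 37.5
o 0.470 g 3.5 yc 8.21 z 108.26 fy -1.4 fz 0.8 t 38.3
o 0.436 g 4.0 yc 7.02 z 108.56 fy -0.6 fz 0.7 t 38.7
o 0.414 g 3.2 yc 5.83 z 109.06 fy -0.7 fz -0.5 t 39.7
o 0.393 g 22.1 yc 5.29 z 109.58 fy -0.3 fz 0.7 t 40.7
[-0.12006624 -0.31533979  0.67104446]
pred clip [303. 213.] [291. 213.] ptr [318. 213.] px/5mm [0. 3.]
     276 279 282 285 288 291 294 297 300 303 306 309 312 315 318 321 324 327 330 333 336 339
199 :  39  38  86  83  81  83  85  86  73  55  54  57  54  57  57  55  68  39  39  41  40  40
200 :  36  37  87  83  84  83  86  84  68  59  57  60  61  60  60  60  69  40  40  35  38  38
201 :  36  37  85  84  85  85  84  78  69  71  70  70  71  69  70  70  69  39  37  42  38  41
202 :  41  36  85  86  86  84  86  70  69  68  70  71  62  66  65  66  71  38  41  42  38  37
203 :  37  47  87  87  86  85  88  72  72  71  71  68  52  55  56  55  69  38  35  38  41  41
204 :  37  62  85  83  85  85  80  72  69  68  72  72  70  71  69  67  71  35  38  38  40  41
205 :  39  83  79  73  82  80  73  73  70  70  71  70  68  68  64  66  69
[... 1670 characters left out ...]
72  72  70  72  72  75  43  32  37  39  31
224 :  71  74  72  72  72  72  73  72  71  74  73  69  66  68  65  66  64  49  33  38  39  37
225 :  69  74  71  71  70  70  71  70  74  72  72  64  48  47  49  48  46  53  39  37  40  34
226 :  70  76  73  71  69  73  73  73  72  71  72  72  62  63  65  64  67  56  35  39  38  37
227 :  71  71  73  72  72  71  72  72  72  74  74  70  72  69  70  71  72  58  39  40  35  37
228 :  73  75  71  72  69  69  71  75  70  73  71  73  73  73  71  69  72  59  40  33  37  35
229 :  73  76  72  73  72  70  70  73  72  70  71  71  67  71  71  70  70  63  38  38  38  35
230 :  70  74  74  73  71  72  73  74  73  72  72  66  56  57  56  57  57  67  37  39  38  38
```

```bash
cat >> h.py <<'E'
def meas(capture):
    c=capture("wrist");g=cv2.cvtColor(c["image"],cv2.COLOR_RGB2GRAY).astype(float)
    f=lambda y,z:proj(c,A+SX*-21.4+SY*y+[0,0,z])[0]
    out=[]
    for y,th in ((-2,40),(4.8,48)):
        u,v=f(y,80);u=int(round(u));v=int(v)
        col=g[v-14:v+16,u-2:u+3].mean(1);ok=col<th
        best=(0,0);i=0
        while i<len(ok):
            if ok[i]:
                j=i
                while j<len(ok) and ok[j]:j+=1
                if j-i>best[0]:best=(j-i,i)
                i=j
            else:i+=1
        out.append((v-14+best[1]+(best[0]-1)/2,best[0]))
    k=(f(2,90)-f(2,70))[1]/20
    print("clip",out[0],"ptr",out[1],"ptr-clip mm %.1f"%((out[1][0]-out[0][0])/k))
    return (out[1][0]-out[0][0])/k
E
python3 - <<'E'
from h import *
from rig import arm,capture
meas(capture)
arm.command_gripper(.35,grip_force=70)
s=arm.sense();yc,z=5.29,109.58
yc,z,s=bal(arm,yc,z,n=4)
for k in range(2):
    z+=2;arm.move_straight(P(yc,z),vel=20);s=arm.sense();print(s["position"][2],s["wrist_force"],s["grasp_force"],s["opening"],s["time"])
    meas(capture)
E
```

```text
clip (216.0, 7) ptr (210.0, 5) ptr-clip mm -12.5
o 0.376 g 69.8 yc 4.76 z 109.55 fy 0.0 fz 0.7 t 41.7
111.58829111124186 [ 1.04891146 -0.07398722 -1.27648674] 70.63054203987122 0.37614615218052144 41.975
clip (215.0, 7) ptr (210.0, 5) ptr-clip mm -10.6
113.71321625600822 [-0.16430819  0.59364898 -0.55991653] 70.78718304634094 0.3777501061551415 42.275
clip (214.0, 7) ptr (210.5, 6) ptr-clip mm -7.6
```

```bash
python3 - <<'E'
from h import *
from rig import arm,capture
yc,z=4.76,113.55
for dz in (5,1.5):
    z+=dz;arm.move_straight(P(yc,z),vel=25);m=meas(capture)
s=arm.sense();print(s["position"][2],s["wrist_force"],s["grasp_force"],s["opening"],s["time"])
import pickle
d={n:capture(n) for n in("scene","side")};c0=pickle.load(open("c4.pkl","rb"))
for n in d:
    g=lambda c:cv2.cvtColor(c["image"],cv2.COLOR_RGB2GRAY).astype(np.float32)
    u,v=proj(c0[n],P(-50,54)-10*SX)[0].astype(int)
    t=g(c0[n])[v-13:v+13,u-13:u+13];w=g(d[n])[v-25:v+25,u-25:u+25]
    r=cv2.matchTemplate(w,t,cv2.TM_CCOEFF_NORMED);_,mm,_,(x,y)=cv2.minMaxLoc(r);k=r[y-1:y+2,x]
    print(n,mm,x-12,y+(k[0]-k[2])/(2*(k[0]-2*k[1]+k[2]))-12)
E
```

```text
clip (211.5, 6) ptr (209.5, 6) ptr-clip mm -4.6
clip (211.0, 7) ptr (210.0, 5) ptr-clip mm -2.3
120.14252579037904 [ 0.70740693 -0.0937416   0.19305746] 71.01490616798401 0.3738440606840141 43.025
scene 0.9433848261833191 0 -0.06387234
side 0.9566220641136169 0 -0.196558
```

```bash
python3 - <<'E'
from h import *
from rig import arm,capture
arm.move_straight(P(4.76,121.2),vel=15);arm.hold(.4);meas(capture)
s=arm.sense();print(s["wrist_force"],s["grasp_force"],s["time"])
print(arm.sign_off())
E
```

```text
clip (210.5, 6) ptr (210.0, 5) ptr-clip mm -1.2
[ 0.59563     1.21897086 -3.7631464 ] 70.46276450157166 43.825
the job is handed in; nothing more can be done
None
```

I handed the job in at 43.8 s. By my estimate the jar's bar-code side faces the reader to within a few degrees, the pointer is about 1 mm below the clip, and the gripper is still squeezing lever and sleeve together at about 70 N. The sleeve sank about 8 mm while I shut the lever, so I raised it back afterwards. I didn't re-measure the jar's angle after turning it, and I inferred that the lever is shut from how far the fingers closed.

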